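# Close the row of flip-top sample vials

## Task

The flip-top lids of the five sample vials in the aluminium block stand open, all hinged on the same side. Begin at the end of the row where the hinge is on the outer side and run a fingertip lightly along the row, so that the lids fold over one after another from that end to the other, and press them down until every lid lies shut, flat on its vial. Touch only: do not pick the block up, push it out of its place or press hard on it, and leave the tape roll, the scissors and the loose capped vial alone.

Things in the scene. Friction and masses are not known exactly. Their poses are not given: they have to be found in the camera images.
- sample_block: bright aluminium block, 56 x 224 mm, 43 mm high with its rubber feet, about 1.1 kg, loose on the table, with five translucent vials (28 mm wide, flange 33 mm, rims 66 mm above the table) fixed tight in it in a row. Origin: centre of the underside; z up. The row runs along the block's y: vial axes at x = 0, y = -88, -44, 0, 44, 88 mm. Open lids reach up to 107 mm above the table
- first_vial (a point): centre of the rim of the vial at y = -88 mm, the end where the hinge is on the outer side; axes as the block's. Each lid's hinge axis is parallel to the block's x, level with the rim, 18.5 mm on the -y side of its vial's axis. A fingertip moving towards the block's +y above the rims folds the lids shut; moving towards -y it would catch and open them
- last_vial (a point): centre of the rim of the vial at y = +88 mm, the other end of the row. Each lid is a stiff white plastic disc 33 mm across and 4.5 mm thick with a 13 mm wide thumb tab; shut, it reaches 40.5 mm from its hinge axis towards +y, tab included, and its top is 4.5 mm above the rim (70.5 mm above the table)
- lid_1 (a joint): hinge angle of the lid at y = -88 mm, the first of the row (rad): 0 = shut flat, 1.57 = upright, greater = leaning away from its vial, 2.0 = limit. Stiff hinge without spring (about 0.03 N m): the lid stays where it is left
- lid_2 (a joint): the same for the lid at y = -44 mm
- lid_3 (a joint): the same for the lid at y = 0 (middle)
- lid_4 (a joint): the same for the lid at y = +44 mm
- lid_5 (a joint): the same for the lid at y = +88 mm, the last of the row
- tape_roll: roll of tan tape lying flat, 98 mm across, 25 mm high, loose; origin at the centre of its underside. Leave alone
- scissors: red-handled scissors lying flat, 87 x 199 x 9 mm, loose; origin at the middle of the underside, handles towards its +y. Leave alone
- capped_vial: small glass vial with a white cap, 23 mm wide, 48 mm high, standing loose on the table beside the block; origin at the centre of its underside. Leave alone

How it is judged:
By the outcome, as a careful person would: the job done as asked, in the order asked, and still so for the second after the job is handed in, with the robot touching nothing.
It also fails if it takes over 58 s, if anything falls off the work surface, if the arm or the gripper's body presses on something with over 40 N, if the wrist force passes 120 N, or if a joint passes its speed limit or range.

## Robot

A 6-joint arm with a two-finger parallel gripper is mounted at the origin on a cart in front of the work surface, level with it; the furniture and walls round the work are solid. World frame = base frame: x ahead of the robot, y to its left, z up, the work surface at z = 0. Lengths are in m, angles in degrees, forces in N, time in s.
With the tool pointing down it reaches from about 0.375 to 0.9 m from the base axis. Payload 3.1 kg.
Tool frame: the origin (TCP) lies on the centre line of the jaws, within the pads' length; the fingertips stand 25 mm ahead of it and the grasp point (between the pads) lies 6 mm ahead of it; y points along the fingers, x is the direction in which the jaws open and shut, and the axes are right-handed (so a half turn about y gives the same grasp; the last joint's range is limited). The gripper opens to 87 mm and grips with 3 to 60 N. Pads are 19 mm wide; open, the fingers measure 117 mm over their backs; the gripper's body (75 mm by 190 mm) begins 51 mm behind the grasp point.
Start: joints at [-82.764, 30.224, 82.088, -0, 67.689, -10.227], TCP at [0.188, -0.596, 0.248] pointing down, gripper open.
Joint ranges: [-176.69, 176.69], [-43.24, 126.21], [12.49, 139.97], [-82, 262], [0, 151.66], [-163.58, 163.58]. Speed limits (degrees/s): [159.86, 159.86, 180, 180, 180, 180].

## Interface

Orientations are given as a 3x3 rotation matrix whose columns are the frame's x, y, z axes.
In Python, from rig import * gives the robot as it stands.
- The arm moves only by the tool play_rows, never from a script. Its argument "commands" is a list of rows, each a list of 2 entries, a list of its own where there are three numbers: the shift along the world's x, y, z in m, then the turn, a rotation vector about the world's x, y, z in rad. A call has 1 to 10 rows; each row is the pose to reach, as a shift and turn from the pose commanded when the call began; what a row does not reach only later rows make up. A row lasts 1/8 s, in which the tool goes at most 62.5 mm and 10.7 degrees, less where a joint would pass 70% of its speed; a pose out of reach is approached as far as the arm can. A call with a gripper value outside its range is refused whole. "gripper" is the finger opening in m, from 0 to 0.087, set as the call begins (left out, the last holds). The fingers move at their own pace and stop on an object; the grip force is fixed at half the most. Time passes only in rows, so rows that repeat a pose let the fingers close. It gives the time, the measured TCP pose, the force and the opening at its end, in the units of the state.
- read_state(): the state, without advancing time (a new reading comes with each control period).
- capture(name): name is "scene" or "top"; returns a dict with "frame" (420x560x3 uint8, red, green, blue), "depth" (420x560 float32, m along the optical axis (not along the pixel's ray), 0 where there is no reading), "mtx" (3x3 intrinsics, pixels), "cam_to_world" (4x4, takes a point from camera to world coordinates). Camera axes: x right, y down, z forward; pixel columns grow to the right and rows downward; lengths in m; the calibration is good to about 2 mm. A picture is of the moment at which its call begins.
- hand_in(): hands the job in, once; it reports no verdict.
The state is a dict: "time_s": time; "joint_positions": joint angles; "qvel": joint speeds; "tau": joint torques, N m; "position": TCP position; "tcp_rot": TCP orientation; "force": force on the tool from outside, world axes, zero at the start; "moment": the same for the moment, N m; "opening": opening from 0.0 (shut) to 1.0 (fully open).
Only numpy, scipy, OpenCV 4.12 (cv2) and the standard library are available. Lean on these libraries where they do the work, as an engineer would, in place of code of your own. Each camera call takes 0.05 s, during which the arm holds its last target. There are 200 camera calls.

## Working session

There is one attempt and no reset: what is moved stays moved. The work goes in short steps, Python scripts to look and compute and a tool call to move; the robot and the scene stay as the last step left them, time stands still between calls to the robot, and variables do not carry over. Pictures are saved under pics/ and viewed, about 8 in all and at most 12, crops included, and the job is handed in when it is done.

Besides the shell and the picture viewer there is one more tool, called as a command line: name --argument value ..., lists and objects as JSON in quotes. play_rows: Moves the arm, as the interface text tells. Its arguments: {"type":"object","properties":{"commands":{"type":"array"},"gripper":{"type":"number"}},"required":["commands"]}

```bash
mkdir -p pics; python3 - <<'E'
from rig import *
import cv2,numpy as np
s=read_state();print(s['position'],s['tcp_rot'],s['opening'],s['time_s'])
for n in("scene","top"):
    c=capture(n);cv2.imwrite(f"pics/{n}0.png",c['frame'][...,::-1]);np.savez(f"{n}0.npz",**c);print(c['cam_to_world'].round(3),c['mtx'].round(1))
a=[cv2.imread(f"pics/{n}0.png") for n in("scene","top")]
E
```

```text
[ 0.18748137 -0.59552481  0.24655874] [[ 3.00118038e-01 -3.16358227e-04  9.53902020e-01]
 [-9.53899664e-01  2.14728553e-03  3.00118009e-01]
 [-2.14324481e-03 -9.99997645e-01  3.42665114e-04]] 1.0017927149109118 0.0
[[-0.56  -0.435  0.706 -0.345]
 [-0.828  0.315 -0.463  0.626]
 [-0.022 -0.844 -0.537  0.69 ]
 [ 0.     0.     0.     1.   ]] [[537.8   0.  281. ]
 [  0.  537.8 210.1]
 [  0.    0.    1. ]]
[[-3.000e-02 -9.950e-01  9.900e-02  3.850e-01]
 [-1.000e+00  3.000e-02  1.000e-03  9.100e-02]
 [-4.000e-03 -9.900e-02 -9.950e-01  1.224e+00]
 [ 0.000e+00  0.000e+00  0.000e+00  1.000e+00]] [[476.8   0.  277.5]
 [  0.  476.8 206. ]
 [  0.    0.    1. ]]
```

View pics/scene0.png

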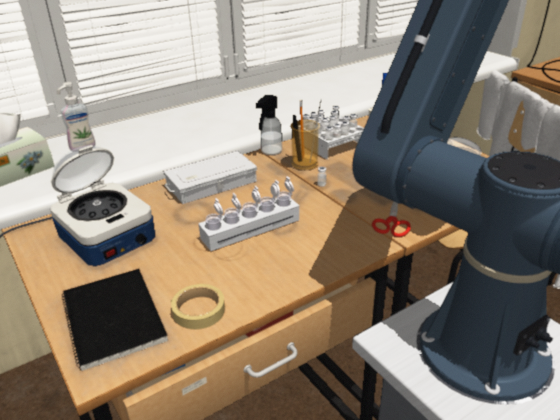

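View pics/top0.png

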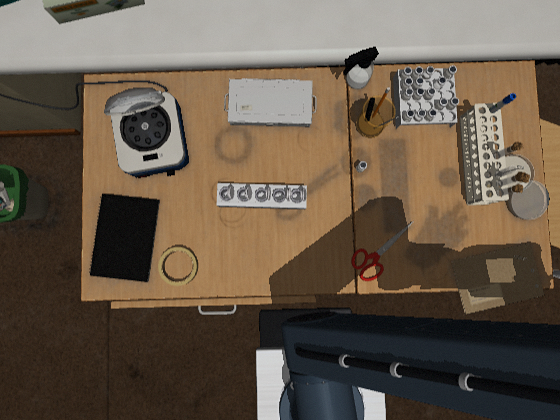

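The scene view shows the block at about (250,220) with its lids up. In the top view it spans (217–306, 182–208), with the capped vial at (361,166). Next I'll measure the block and zoom in.

```bash
cat > h.py <<'E'
import numpy as np,cv2
def cloud(c):
    d=c['depth'];v,u=np.indices(d.shape);K=c['mtx']
    p=np.stack([(u-K[0,2])/K[0,0]*d,(v-K[1,2])/K[1,1]*d,d,np.ones_like(d)],-1)@c['cam_to_world'].T
    return p[...,:3]
def proj(c,P):
    q=np.linalg.inv(c['cam_to_world'])@np.append(P,1);q=c['mtx']@q[:3];return q[:2]/q[2]
E
python3 - <<'E'
from h import *
t=dict(np.load('top0.npz'));s=dict(np.load('scene0.npz'))
P=cloud(t);sub=P[170:220,205:320];m=(sub[...,2]>.033)&(sub[...,2]<.2)
xy=sub[m][:,:2].astype(np.float32);print(cv2.minAreaRect(xy),sub[m][:,2].max())
m2=(sub[...,2]>.036)&(sub[...,2]<.05);print('blocktop',cv2.minAreaRect(sub[m2][:,:2].astype(np.float32)),np.median(sub[m2][:,2]))
print('table z',np.median(P[215:230,240:300,2]))
# scene lids
Q=cloud(s)
sq=Q[165:250,190:310];mm=(sq[...,2]>.08)&(sq[...,2]<.12)
n,l,st,ce=cv2.connectedComponentsWithStats(mm.astype(np.uint8))
for i in range(1,n):
    if st[i,4]>8:
        p=sq[l==i];print('lid',ce[i]+[190,165],st[i,4],p.mean(0).round(4),p.min(0).round(3),p.max(0).round(3))
v=P[155:177,352:372];k=v[v[...,2]>.03];print('capped',k.mean(0),k[:,2].max())
a=cv2.resize(cv2.imread('pics/scene0.png')[165:255,185:345],(800,450),interpolation=2)
b=cv2.resize(cv2.imread('pics/top0.png')[170:220,205:325],(800,333),interpolation=2)
cv2.imwrite('pics/crop1.png',cv2.resize(np.vstack([a,b]),(613,600)))
E
```

```text
((0.5325387716293335, 0.13243292272090912), (0.22420093417167664, 0.056750886142253876), 86.58958435058594) 0.11270504505894818
blocktop ((0.5325387716293335, 0.13243292272090912), (0.22420093417167664, 0.056750886142253876), 86.58958435058594) 0.04305805893865111
table z 5.631073283440813e-05
lid [288.75324675 183.88311688] 77 [0.5229 0.0344 0.0919] [0.51  0.028 0.08 ] [0.544 0.039 0.107]
lid [275.3125  187.84375] 96 [0.5254 0.0689 0.0922] [0.511 0.06  0.08 ] [0.54  0.076 0.107]
lid [256.12359551 193.92134831] 89 [0.5276 0.1176 0.0926] [0.513 0.112 0.08 ] [0.544 0.123 0.108]
lid [235.85507246 200.88405797] 69 [0.5285 0.1681 0.0925] [0.516 0.162 0.081] [0.544 0.173 0.107]
lid [217.93589744 206.23076923] 78 [0.5327 0.2092 0.092 ] [0.52  0.204 0.08 ] [0.55  0.214 0.107]
capped [ 0.58752458 -0.10989506  0.11028723] 1.2243674907675934
```

View pics/crop1.png

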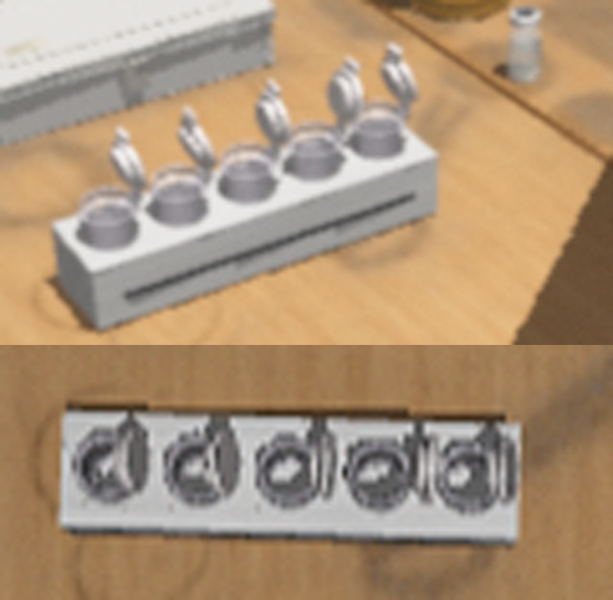

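The hinges are on the world −y side, so the first vial is at the right-hand end, at about (0.527, 0.045). The last is at about (0.538, 0.220), and the row direction is about (0.06, 0.998). I'll bring the closed gripper to just before the first lid, with the jaws aligned along the row.

play_rows --commands '[[[0.02,0.035,0],[0,0,-0.04]],[[0.05,0.087,0],[0,0,-0.08]],[[0.08,0.139,0],[0,0,-0.13]],[[0.11,0.19,0],[0,0,-0.18]],[[0.14,0.242,0],[0,0,-0.23]],[[0.17,0.294,0],[0,0,-0.28]],[[0.2,0.345,0],[0,0,-0.32]],[[0.23,0.397,0],[0,0,-0.365]],[[0.26,0.449,0],[0,0,-0.365]],[[0.29,0.5,0],[0,0,-0.365]]]' --gripper 0

```text
time_s: 1.35
position: [0.4782, -0.0943, 0.2474]
tcp_rot: [[-0.06, -0.0, 0.998], [-0.998, -0.0, -0.06], [0.0, -1.0, -0.0]]
force: [0.3, -1.4, 0.7]
opening: 0.02
```

play_rows --commands '[[[0.025,0.043,0],[0,0,0]],[[0.045,0.076,0],[0,0,0]],[[0.045,0.076,-0.04],[0,0,0]],[[0.045,0.076,-0.08],[0,0,0]],[[0.045,0.076,-0.11],[0,0,0]],[[0.045,0.076,-0.11],[0,0,0]],[[0.045,0.076,-0.11],[0,0,0]]]'

```text
time_s: 2.22
position: [0.5232, -0.0203, 0.1383]
tcp_rot: [[-0.06, 0.001, 0.998], [-0.998, -0.0, -0.06], [0.0, -1.0, 0.001]]
force: [-0.5, -1.4, 0.6]
opening: 0.004
```

```bash
python3 - <<'E'
from rig import *
from h import *
s=read_state();print(s['position'],s['tcp_rot'].round(3) if hasattr(s['tcp_rot'],'round') else s['tcp_rot'],s['force'],s['opening'],s['time_s'])
c=capture('scene');t=capture('top')
a=cv2.resize(c['frame'][130:260,185:345,::-1],(640,520),interpolation=2)
cv2.imwrite('pics/c2.png',a)
E
```

```text
[ 0.52319449 -0.02033082  0.13825411] [[-0.06   0.001  0.998]
 [-0.998 -0.    -0.06 ]
 [ 0.    -1.     0.001]] [-0.47367332 -1.42742449  0.62802441] 0.00431644846345341 2.225
```

View pics/c2.png

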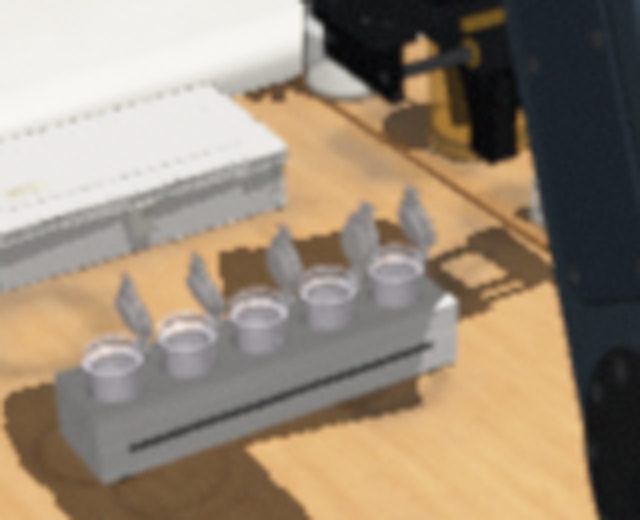

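The fingertip is clear of the row and all five lids are still open; lid 1 is at (415,215) in the crop. I'll lower to a tip height of 74 mm and sweep lid 1.

play_rows --commands '[[[0,0,-0.02],[0,0,0]],[[0,0,-0.039],[0,0,0]],[[0.001,0.01,-0.039],[0,0,0]],[[0.001,0.02,-0.039],[0,0,0]],[[0.002,0.03,-0.039],[0,0,0]],[[0.002,0.038,-0.039],[0,0,0]],[[0.003,0.046,-0.039],[0,0,0]],[[0.003,0.054,-0.039],[0,0,0]],[[0.004,0.062,-0.039],[0,0,0]],[[0.004,0.062,-0.039],[0,0,0]]]'

```text
time_s: 3.58
position: [0.5273, 0.0423, 0.0991]
tcp_rot: [[-0.06, 0.002, 0.998], [-0.998, 0.0, -0.06], [-0.0, -1.0, 0.002]]
force: [0.6, -0.8, 6.0]
opening: 0.009
```

play_rows --commands '[[[0,0.002,-0.001],[0,0,0]],[[0,0.003,-0.002],[0,0,0]],[[0,0.003,-0.003],[0,0,0]],[[0,0.003,-0.003],[0,0,0]]]'

```text
time_s: 4.08
position: [0.5274, 0.0445, 0.096]
tcp_rot: [[-0.061, 0.002, 0.998], [-0.998, -0.0, -0.061], [0.0, -1.0, 0.002]]
force: [0.5, -2.2, 3.2]
opening: 0.008
```

```bash
python3 - <<'E'
from rig import *
from h import *
c=capture('scene')
a=cv2.resize(c['frame'][130:260,185:345,::-1],(640,520),interpolation=2)
cv2.imwrite('pics/c3.png',a)
E
```

```text
(no output)
```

View pics/c3.png

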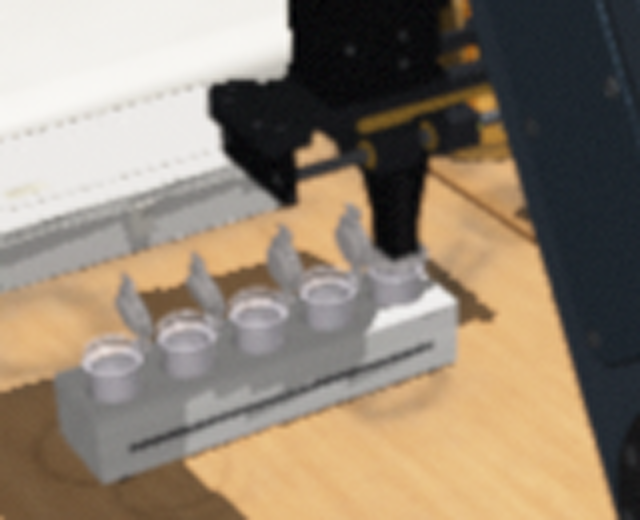

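Lid 1 has folded under the fingertip at (395,265). I'll press it gently the rest of the way.

play_rows --commands '[[[0,0,-0.0005],[0,0,0]],[[0,0,-0.001],[0,0,0]],[[0,0,-0.001],[0,0,0]]]'

```text
time_s: 4.5
position: [0.5274, 0.0448, 0.0957]
tcp_rot: [[-0.06, 0.002, 0.998], [-0.998, -0.0, -0.06], [0.0, -1.0, 0.002]]
force: [-1.8, -3.1, 11.3]
opening: 0.005
```

The lid is seated: the force rose to 11 N, at a TCP height of 95.7 mm. For lid 2 I'll lift slightly, sweep one pitch and press to 95.5 mm.

play_rows --commands '[[[0,0,0.0035],[0,0,0]],[[0.0005,0.008,0.0035],[0,0,0]],[[0.001,0.016,0.0035],[0,0,0]],[[0.0015,0.024,0.0035],[0,0,0]],[[0.002,0.032,0.0035],[0,0,0]],[[0.0025,0.038,0.0035],[0,0,0]],[[0.0025,0.042,0.0025],[0,0,0]],[[0.0025,0.044,0.0015],[0,0,0]],[[0.0025,0.044,0.0005],[0,0,0]],[[0.0025,0.044,0.0005],[0,0,0]]]'

```text
time_s: 5.75
position: [0.5297, 0.0888, 0.0958]
tcp_rot: [[-0.06, 0.001, 0.998], [-0.998, -0.0, -0.06], [0.0, -1.0, 0.001]]
force: [-0.6, -2.7, 7.5]
opening: 0.004
```

Lid 2 is seated with the same stop height. The next sweeps use the same pattern from a base of 95.5 mm.

play_rows --commands '[[[0,0,0.003],[0,0,0]],[[0.0005,0.008,0.003],[0,0,0]],[[0.001,0.016,0.003],[0,0,0]],[[0.0015,0.024,0.003],[0,0,0]],[[0.002,0.032,0.003],[0,0,0]],[[0.0025,0.038,0.003],[0,0,0]],[[0.0025,0.042,0.002],[0,0,0]],[[0.0025,0.044,0.001],[0,0,0]],[[0.0025,0.044,0],[0,0,0]],[[0.0025,0.044,0],[0,0,0]]]'

```text
time_s: 7.0
position: [0.5316, 0.1332, 0.0958]
tcp_rot: [[-0.061, 0.0, 0.998], [-0.998, 0.001, -0.061], [-0.001, -1.0, 0.0]]
force: [-1.6, 1.5, 7.3]
opening: 0.002
```

```bash
python3 - <<'E'
from rig import *
from h import *
c=capture('scene')
a=cv2.resize(c['frame'][130:260,185:345,::-1],(640,520),interpolation=2)
cv2.imwrite('pics/c4.png',a)
E
```

```text
(no output)
```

View pics/c4.png

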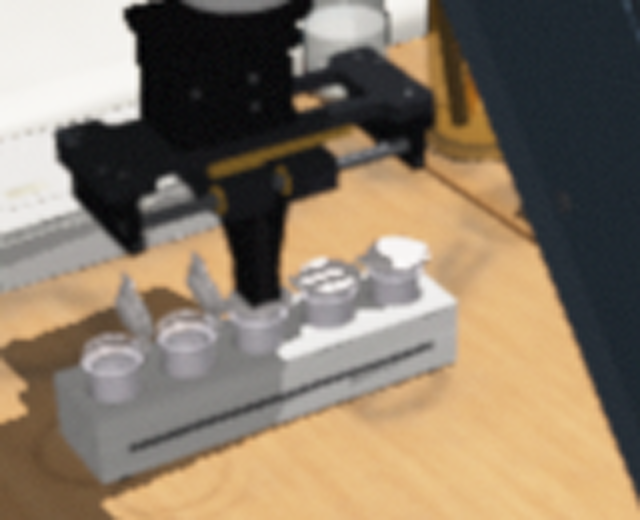

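Lids 1 and 2 are down at (400,252) and (327,275), and lid 3 is under the finger. The block hasn't moved. Next, lids 4 and 5.

play_rows --commands '[[[0,0,0.003],[0,0,0]],[[0.0005,0.008,0.003],[0,0,0]],[[0.001,0.016,0.003],[0,0,0]],[[0.0015,0.024,0.003],[0,0,0]],[[0.002,0.032,0.003],[0,0,0]],[[0.0025,0.038,0.003],[0,0,0]],[[0.0025,0.042,0.002],[0,0,0]],[[0.0025,0.044,0.001],[0,0,0]],[[0.0025,0.044,0],[0,0,0]],[[0.0025,0.044,0],[0,0,0]]]'

```text
time_s: 8.3
position: [0.5341, 0.1773, 0.0958]
tcp_rot: [[-0.061, 0.0, 0.998], [-0.998, 0.001, -0.061], [-0.001, -1.0, 0.0]]
force: [-1.2, 0.4, 6.3]
opening: 0.009
```

play_rows --commands '[[[0,0,0.003],[0,0,0]],[[0.0005,0.008,0.003],[0,0,0]],[[0.001,0.016,0.003],[0,0,0]],[[0.0015,0.024,0.003],[0,0,0]],[[0.002,0.032,0.003],[0,0,0]],[[0.0025,0.038,0.003],[0,0,0]],[[0.0025,0.042,0.002],[0,0,0]],[[0.0025,0.044,0.001],[0,0,0]],[[0.0025,0.044,0],[0,0,0]],[[0.0025,0.044,0],[0,0,0]]]'

```text
time_s: 9.55
position: [0.5366, 0.2213, 0.0958]
tcp_rot: [[-0.061, 0.0, 0.998], [-0.998, 0.001, -0.061], [-0.001, -1.0, 0.0]]
force: [-1.6, 1.4, 5.7]
opening: 0.005
```

play_rows --commands '[[[0,0,0.01],[0,0,0]],[[0,0,0.04],[0,0,0]],[[0,0,0.09],[0,0,0]],[[0,0,0.14],[0,0,0]],[[-0.03,-0.05,0.155],[0,0,0]],[[-0.05,-0.1,0.155],[0,0,0]],[[-0.06,-0.15,0.155],[0,0,0]],[[-0.08,-0.2,0.155],[0,0,0]],[[-0.09,-0.25,0.155],[0,0,0]],[[-0.1,-0.3,0.155],[0,0,0]]]'

```text
time_s: 10.8
position: [0.436, -0.0806, 0.2505]
tcp_rot: [[-0.06, 0.001, 0.998], [-0.998, -0.0, -0.06], [0.0, -1.0, 0.001]]
force: [0.2, 0.0, -0.2]
opening: 0.003
```

play_rows --commands '[[[-0.01,-0.05,0],[0,0,0]],[[-0.02,-0.1,0],[0,0,0]],[[-0.03,-0.15,0],[0,0,0]],[[-0.04,-0.2,0],[0,0,0]],[[-0.04,-0.2,0],[0,0,0]],[[-0.04,-0.2,0],[0,0,0]]]'

```text
time_s: 11.55
position: [0.3961, -0.2785, 0.2499]
tcp_rot: [[-0.061, -0.001, 0.998], [-0.998, 0.001, -0.061], [-0.001, -1.0, -0.001]]
force: [-0.6, 0.5, -0.4]
opening: 0.004
```

```bash
python3 - <<'E'
from rig import *
from h import *
c=capture('scene');t=capture('top')
a=cv2.resize(c['frame'][165:255,185:345,::-1],(800,450),interpolation=2)
cv2.imwrite('pics/c5.png',a)
for n,im in(('top',t),('scene',c)):
    P=cloud(im).reshape(-1,3);d=np.array([.0595,.998]);e=np.array([.998,-.0595])
    r=P[:,:2]-[.5325,.1324];X=r@e;Y=r@d;Z=P[:,2]
    for y in(-88,-44,0,44,88):
        q=[]
        for b in range(-16,24,8):
            m=(abs(X)<.012)&(Y>(y+b)/1e3)&(Y<(y+b+8)/1e3)&(Z>.03)&(Z<.12);q.append((round(1e3*np.median(Z[m]),1),int(m.sum())) if m.any() else 0)
        m=(abs(X)<.02)&(abs(Y-y/1e3)<.022)&(Z<.13)
        print(n,y,q,'max',Z[m].max() if m.any() else 0)
P=cloud(t);sub=P[170:220,205:320];m=(sub[...,2]>.036)&(sub[...,2]<.05);print(cv2.minAreaRect(sub[m][:,:2].astype(np.float32)))
E
```

```text
top -88 [(np.float64(70.0), 27), (np.float64(70.7), 38), (np.float64(70.1), 31), (np.float64(69.2), 32), (np.float64(46.2), 34)] max 0.07536829808592649
top -44 [(np.float64(69.7), 31), (np.float64(70.3), 38), (np.float64(70.9), 31), (np.float64(70.8), 28), (np.float64(69.5), 27)] max 0.07609354730494933
top 0 [(np.float64(68.9), 32), (np.float64(70.5), 37), (np.float64(70.6), 31), (np.float64(69.2), 29), (np.float64(56.2), 30)] max 0.07637508243437008
top 44 [(np.float64(69.6), 36), (np.float64(70.4), 35), (np.float64(70.5), 29), (np.float64(70.4), 26), (np.float64(69.3), 27)] max 0.07614301234329202
top 88 [(np.float64(69.7), 39), (np.float64(70.4), 34), (np.float64(70.3), 31), (np.float64(70.2), 29), (np.float64(57.2), 28)] max 0.07616516189127287
scene -88 [(np.float64(69.2), 27), (np.float64(69.3), 32), (np.float64(67.6), 35), (np.float64(57.0), 77), (np.float64(53.4), 32)] max 0.07344986519972219
scene -44 [(np.float64(62.9), 33), (np.float64(69.7), 28), (np.float64(69.2), 38), (np.float64(56.3), 70), (np.float64(44.1), 39)] max 0.07384570903908327
scene 0 [(np.float64(65.6), 28), (np.float64(69.5), 31), (np.float64(69.2), 37), (np.float64(60.3), 73), (np.float64(44.5), 35)] max 0.07240845778338478
scene 44 [(np.float64(64.8), 31), (np.float64(69.3), 35), (np.float64(68.6), 40), (np.float64(57.2), 80), (np.float64(45.3), 41)] max 0.07436588722236237
scene 88 [(np.float64(61.0), 37), (np.float64(69.1), 38), (np.float64(69.2), 37), (np.float64(59.2), 82), (np.float64(43.5), 44)] max 0.07389451703003724
((0.5324774384498596, 0.1324264258146286), (0.2242010235786438, 0.05663040280342102), 86.6722412109375)
```

View pics/c5.png

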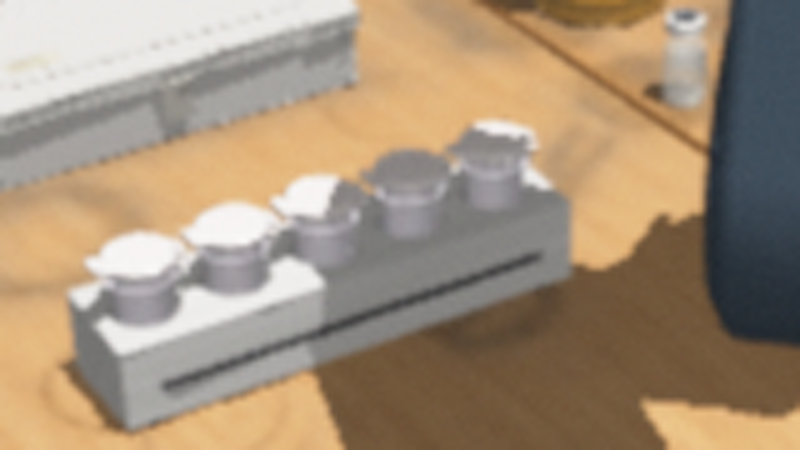

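All five lids lie flat, from (138,258) to (495,145). The lid tops measure 70–71 mm, and the block's centre has not moved (shift under 0.1 mm). The arm is clear, so I'm handing in.

```bash
python3 -c "
from rig import *
print(hand_in())"
```

```text
the job is handed in; nothing more can be done
None
```

All five lids are shut flat on their vials, folded in order from the hinge-outer end (world −y) to the other end. I swept the closed fingertip along the row, pressing each lid down before moving on to the next, and handed the job in at about 11.7 s.

- **Lids:** the top camera's depth puts the lid tops at about 70–71 mm, against 70.5 mm when shut. All five stopped the fingertip at the same height. The scene camera reads about 1 mm lower over the lid centres, which is within calibration.
- **Force:** the highest reading I saw was 11 N, on lid 1. The other four read 6–8 N.
- **Block:** its measured pose changed by less than 0.1 mm and 0.1°.
- **Other objects:** I kept clear of the tape roll, scissors and capped vial. The capped vial is still standing in the last picture; I did not measure the other two again.

One thing I can't rule out: the finger may have just brushed lid 2 while lid 1 was nearly shut. Lid 2 still stood open then and was closed in its turn.

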